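Lock the cleaning tablet away in the child-proof tub

TASK

Put the loose cleaning tablet back into the open tub standing in the upturned step stool, then close the tub with its child-proof cap: set the cap over the neck, press it down against the sprung seal and twist it clockwise until its inner lugs catch under the lugs of the neck, and let it spring up locked. Press enough to turn it freely and do not force the twist. Leave the other things on the stool and the table where they are.

Things in the scene. Friction and masses are not known exactly. Their poses are not given: they have to be found in the camera images.
- stool: Upturned grey plastic step stool, fixed, 250 (x) x 480 (y) mm: floor 6 mm thick, rim 34 mm high, thin ribs 24 mm high making six compartments 117 x 126 mm (centres x +-58, y 0 and +-125 mm). A leg arch 36 mm wide, 88 mm high, stands at each end (y +-214, spans x +-105 mm). Origin: centre of underside. Tub, cap and tablet start on its floor, each in its own compartment.
- tub: White open tub, fixed to the stool by a black suction foot 92 mm across. Body 86 mm across up to 40 mm, sloping shoulder to 49 mm, neck 54 mm across tapering to 48 mm at its rim, 70 mm high (heights from its base); inner floor 4 mm up. Two lugs stick out of the neck on its +x and -x sides. Origin: centre of its base, z up the axis.
- tub_lug (a point): Underside of the tub's +x neck lug (same at -x): reaches 36 mm from the axis, 32 degrees to either side, 66 to 70 mm high. Below it, a tooth (down to 61.5 mm) at its counter-clockwise end seen from above, and a stop (down to 54 mm) at its clockwise end; between them the pocket for a cap lug. So the cap turns in clockwise, passing below the tooth, up to the stop.
- seal (a joint): Sprung black seal ring in the tub's mouth, opening 34 mm across. 0 = up (top 81 mm above the tub's base), grows as pressed, 0.010 m = fully down. Pushes up with 5 N at 0, 10 N at 0.010. The cap can turn under the teeth only while this is beyond about 0.0065; a locked cap holds it near 0.002.
- cap: White round cap, 84 mm across, loose, about 45 g, lying mouth down. Skirt and disc 22 mm high, 18 mm deep inside, a grip bar on top. Origin: centre of its lower edge, z up. Origin heights above the tub's base: 63 mm on touching the seal, 53 mm fully pressed, 61 mm locked. Locked with the bar in line with the tub's two lugs (about 9 degrees of play).
- cap_bar (a point): Middle of the cap's grip bar, on the cap's axis: 60 mm long along the cap's x, 14 mm wide along its y, from 22 to 44 mm above the cap's lower edge.
- cap_lug (a point): The cap's +x inner lug (same at -x), below an end of the bar at the lower edge, 5 mm thick, 10 mm wide, reaching in to 30 mm from the axis. The cap drops over the neck only with the bar 48 to 132 degrees counter-clockwise, seen from above, of the line through the tub's lugs (65 is good); then press and turn it clockwise into line.
- tablet: Loose off-white cleaning tablet, a plain disc 22 mm across and 12 mm high, about 15 g, lying flat. Origin: centre of its underside.
- plain_lid: Bystander: plain white screw lid, 60 mm across, 14 mm high, in a compartment. Origin: centre of its underside.
- foot: Bystander: black rubber stool foot, a cone stump 42 mm across and 28 mm high, in a compartment. Origin: centre of its underside.
- tape: Bystander: grey roll of tape lying flat, 64 mm across, 22 mm high, hole 44 mm, in a compartment. Origin: centre of its underside.
- mug: Bystander: white mug, 80 mm across, 90 mm high, on the table left of the stool. Origin: centre of its underside.
- brush: Bystander: hand brush about 200 mm long lying on the table right of the stool.
- cleaner: Bystander: white bottle, 64 mm across, 170 mm high, on the table to the right. Origin: centre of its underside.
- sponge_box: Bystander: cardboard box 70 x 110 x 50 mm high on the table to the left. Origin: centre of its underside.
Mind the look-alikes: they are no part of the job. Leave any yellow look-alike of the cap alone.

How it is judged:
On the way, in this order (a step that is already met when the one before it is completed fails the run):
1. the tablet lies in the tub (horizontal distance between tablet and tub below 0.04 m and z of tablet in the frame of tub between 0 and 0.045 m), for 0.2 s.
2. the cap is pressed down over the neck against the seal (horizontal distance between cap and tub below 0.006 m and value of joint seal above 0.0055 m and z of cap in the frame of tub below 0.058 m), for 0.05 s.
At the end, for the whole second after the job is handed in: The tablet is inside the tub (within 40 mm of its axis, under 45 mm high) and the cap is locked and at rest: centred within 5 mm, level within 0.08 rad, origin 59 to 62.5 mm above the tub's base, bar in line with the tub's lugs within 0.26 rad (all of step 1 and horizontal distance between cap and tub below 0.005 m and z of cap in the frame of tub between 0.059 and 0.0625 m and angle between the x axis of cap and the x axis of tub, either way round below 0.26 rad and angle between cap's own z axis and vertical below 0.08 rad and linear speed of cap below 0.02 m/s); the robot touches nothing.
It fails at once if the cap is forced (the tub and cap press on each other with over 80 N) (contact force between cap and tub above 80 N).
It fails at once if the lid, rubber foot or tape in the stool is pushed more than 30 mm away or knocked over (distance of any of plain_lid, foot, tape from where it was at the start of the episode above 0.03 m or angle between any of plain_lid, foot, tape's own z axis and vertical above 0.6 rad).
It fails at once if the mug, brush, bottle or cardboard box on the table is pushed more than 30 mm away or knocked over (distance of any of mug, brush, cleaner, sponge_box from where it was at the start of the episode above 0.03 m or angle between any of mug, brush, cleaner, sponge_box's own z axis and vertical above 0.6 rad).
It also fails if it takes over 51 s, if anything falls off the work surface, if the arm or the gripper's body presses on something with over 40 N, if the wrist force passes 120 N, or if a joint passes its speed limit or range.

ROBOT

A 7-joint arm with a two-finger parallel gripper is mounted at the origin on the work surface. World frame = base frame: x ahead of the robot, y to its left, z up, the work surface at z = 0. Lengths are in m, angles in rad, forces in N, time in s.
With the tool pointing down it reaches from about 0.4 to 0.875 m from the base axis. Payload 19.3 kg.
Tool frame: the origin (TCP) lies between the finger pads; the fingertips stand nose_length ahead of it and the grasp point (between the pads) lies 5 mm behind it (nose_length is the distance from the TCP to the fingertips, in m); z points along the fingers, y is the line along which they close (so a half turn about z gives the same grasp; the last joint's range is limited). The gripper opens to 85 mm and grips with 20 to 120 N. Pads are 22 mm wide; open, the fingers measure 114 mm over their backs; the gripper's body (76 mm by 85 mm) begins 54 mm behind the grasp point. The pads swing forward as they close: fully open they stand 13 mm farther back than shut.
Start: joints at [-1.205, 0.521, -0.036, 1.599, 0.021, 1.021, -0.113], TCP at [0.264, 0.567, 0.245] pointing down, gripper open.
Joint ranges: [-2.91, 2.91], [-0.3, 2.13], [-1.5, 1.42], [0.17, 2.43], [-1.26, 4.41], [0.16, 1.93], [-2.52, 2.52]. Speed limits (rad/s): [1.89, 1.89, 2.39, 2.39, 3.01, 3.01, 3.01].

INTERFACE

Orientations are given as a unit quaternion [x, y, z, w].
In Python, from workcell import get_state, grab_frame, camera_model, close_job, nose_length gives the robot as it stands.
- The arm moves only by the tool drive_tool, never from a script. Its argument "motion" is a list of rows, each an object of numbers: "x", "y", "z": the shift along the tool's x, y, z scaled (see below); "wx", "wy", "wz": the turn, a rotation vector about the tool's x, y, z scaled (see below); "gripper": the closure, from -1 (fully open) to 1 (shut). A call has 1 to 8 rows; each row shifts and turns the commanded pose from where the row before left it, along the tool's axes as they then stand; what a row does not reach is not made up. The controller multiplies each number of a shift by 40 cm and each number of a turn by pi/4 rad. A row lasts 1/10 s, in which the tool goes at most 50 mm and 8.59 degrees, less where a joint would pass 70% of its speed; a pose out of reach is approached as far as the arm can. A call with a number of a shift or a turn outside -1 to 1 is refused whole. A call with a gripper value outside its range is refused whole. The fingers move at their own pace and stop on an object; "newtons" is the grip in N (left out, the last holds). Time passes only in rows, so rows that do not move let the fingers close. It gives the time, the measured TCP pose, the force, the opening and the grip force at its end, in the units of the state.
- get_state(): the state, without advancing time (a new reading comes with each control period).
- grab_frame(name): name is "scene" or "top" or "wrist"; returns the picture (384x512x3 uint8, blue, green, red); there is no depth.
- camera_model(name): a dict with "K" (3x3 intrinsics, pixels), "rvec" (rotation vector, rad) and "tvec" (3), from world to camera coordinates, as OpenCV has them; the wrist camera has in their place "T_tool_cam" (4x4, takes a point from camera to tool coordinates, whose origin is the TCP and whose axes are the flange's). Camera axes: x right, y down, z forward; pixel columns grow to the right and rows downward; lengths in m; the calibration is good to about 2 mm. A picture is of the moment at which its call begins: read the wrist's pose just before it. camera_model takes no time and is no camera call.
- close_job(): hands the job in; it is judged then, once.
The state is a dict: "t": time; "joints": joint angles; "qd": joint speeds; "joint_torque": joint torques, N m; "position": TCP position; "eef_rot": TCP orientation; "ft_force": force on the tool from outside, world axes, zero at the start; "ft_torque": the same for the moment, N m; "finger_gap": finger opening in m; "grip_force": force on a finger pad.
Only numpy, scipy, OpenCV 4.12 (cv2) and the standard library are available. Lean on these libraries where they do the work, as an engineer would, in place of code of your own. Each camera call takes 0.05 s, during which the arm holds its last target. There are 200 camera calls.

## Working session

There is one attempt and no reset: what is moved stays moved. The work goes in short steps, Python scripts to look and compute and a tool call to move; the robot and the scene stay as the last step left them, time stands still between calls to the robot, and variables do not carry over. Pictures are saved under pics/ and viewed, at most 10 in all, crops included, and the job is handed in when it is done.

Besides the shell and the picture viewer there is one more tool, called after "Call:" as name(argument=value, ...), one argument or row to a line, values as JSON. drive_tool: Moves the arm, as the interface text tells. Its arguments: {"type":"object","properties":{"motion":{"type":"array"},"newtons":{"type":"number"}},"required":["motion"]}

```bash
ls; mkdir -p pics; python3 - <<'E'
from workcell import *
import cv2,numpy as np
s=get_state(); print(s, nose_length if not callable(nose_length) else nose_length())
for n in("top","scene"):
    im=grab_frame(n); cv2.imwrite(f"pics/{n}0.png",im)
    m=camera_model(n); print(n,m)
print(camera_model("wrist"))
E
```

```text
pics
{'t': 0.0, 'joints': array([-1.20519872,  0.52203965, -0.03634316,  1.60000596,  0.02118296,
        1.021126  , -0.11279174]), 'qd': array([ 0.00215612, -0.00051685, -0.00091113,  0.00161949, -0.00016446,
       -0.00049377,  0.00066165]), 'joint_torque': array([ 4.05835572e-04, -9.27088380e+01,  1.98021568e+00, -3.69949043e+01,
        1.78963935e-02,  8.06024327e-03,  1.98397612e-05]), 'position': array([0.26371359, 0.56627026, 0.24471031]), 'eef_rot': array([ 2.16177085e-01,  9.76353989e-01, -5.89333231e-04, -9.75825841e-05]), 'ft_force': array([ 0.16681686, -0.4071678 ,  0.47555487]), 'ft_torque': array([-0.10027601, -0.04227083, -0.02933979]), 'grip_force': 0.0, 'finger_gap': 0.085454411472303} 0.014
top {'K': array([[351.73464164,   0.        , 253.26143289],
       [  0.        , 351.73464164, 189.58094244],
       [  0.        ,   0.        ,   1.        ]]), 'rvec': array([ 2.21406937, -1.99907201,  0.20644884]), 'tvec': array([-0.06016792,  0.51416133,  0.98141374])}
scene {'K': array([[433.92539736,   0.        , 255.91977502],
       [  0.        , 433.92539736, 188.57580855],
       [  0.        ,   0.        ,   1.        ]]), 'rvec': array([ 2.34690644,  0.57294931, -0.22618565]), 'tvec': array([-0.45141861, -0.13179335,  1.31193173])}
{'K': array([[279.5396329 ,   0.        , 253.14514264],
       [  0.        , 279.5396329 , 190.01096401],
       [  0.        ,   0.        ,   1.        ]]), 'T_tool_cam': array([[ 4.49294997e-04, -9.63291347e-01, -2.68457777e-01,
         6.79691834e-02],
       [ 9.99999395e-01,  7.02343255e-04, -8.46563127e-04,
         5.38473524e-04],
       [ 1.00403644e-03, -2.68457235e-01,  9.63291080e-01,
        -1.28409348e-01],
       [ 0.00000000e+00,  0.00000000e+00,  0.00000000e+00,
         1.00000000e+00]])}
```

View pics/top0.png

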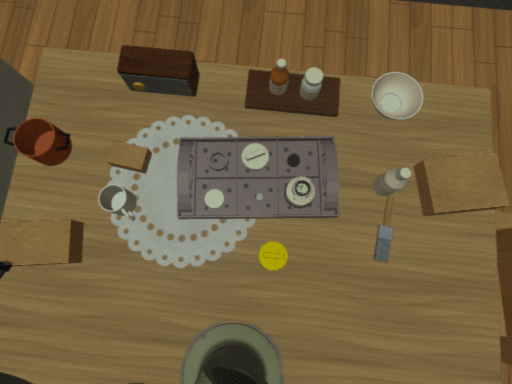

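View pics/scene0.png

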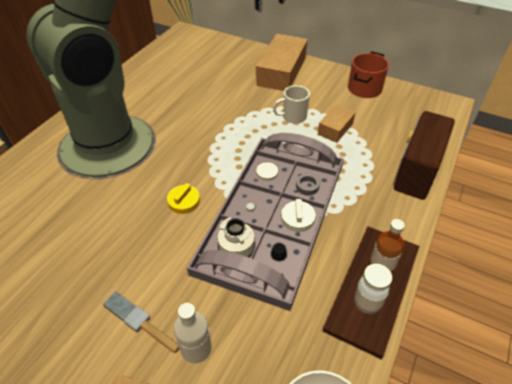

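The top view shows the tub at (300,192), the white cap with its bar at (255,156), and the tablet at (260,197). Look-alikes:
- For the tablet: the plain lid at (214,199), which is too big.
- For the cap: the yellow cap at (273,256) and the plain lid at (214,199).

I choose (255,156) and (260,197), and check them in one crop.

```bash
cat > h.py <<'E'
from workcell import *
import cv2,numpy as np
from scipy.spatial.transform import Rotation as R
def pose(): 
    s=get_state(); return np.array(s['position']),R.from_quat(s['eef_rot']),s
def cam(n):
    m=camera_model(n)
    if n=="wrist":
        p,r,_=pose(); T=np.eye(4); T[:3,:3]=r.as_matrix(); T[:3,3]=p
        T=T@m['T_tool_cam']; return m['K'],T[:3,:3],T[:3,3]
    Rm=cv2.Rodrigues(m['rvec'])[0]; return m['K'],Rm.T,-Rm.T@m['tvec']
def back(c,uv,z):
    K,Rm,t=c; d=Rm@np.linalg.solve(K,[uv[0],uv[1],1.]); return t+d*(z-t[2])/d[2]
def proj(c,P):
    K,Rm,t=c; q=K@(Rm.T@(np.array(P)-t)); return q[:2]/q[2]
def delta(target,yaw=None):
    """shift (units of 40cm) in tool axes to the target; yaw = wanted tool y-axis direction (mod pi)"""
    p,r,s=pose(); d=r.inv().apply(np.array(target)-p)/0.4
    print('tool shift units',d.round(4),'dist',np.linalg.norm(np.array(target)-p).round(4))
    y=r.apply([0,1,0]); a=np.arctan2(y[1],y[0]); print('tool y az',a, 'j7',s['joints'][6])
    if yaw is not None:
        da=(yaw-a+np.pi/2)%np.pi-np.pi/2; print('turn about world z',da,'-> wz units',-da/(np.pi/4))
E
python3 - <<'E'
from h import *
c=cam("top"); im=cv2.imread("pics/top0.png")
for n,uv,z in[("cap",(255.5,155.5),.028),("tub",(301,191),.087),("tablet",(259.5,197),.018),("foot",(293,160),.02),("lid",(214,199),.02),("tape",(219,161),.028)]: print(n,back(c,uv,z).round(4))
for uv in[(178,138),(336,138),(338,217),(178,218)]: print("corner",back(c,uv,.034).round(4))
cv2.imwrite("pics/crop0.png",cv2.resize(im[128:228,170:346],None,fx=4.5,fy=4.5,interpolation=cv2.INTER_CUBIC))
E
```

```text
cap [ 0.6299 -0.003   0.028 ]
tub [ 0.5203 -0.1435  0.087 ]
tablet [ 0.5039 -0.0279  0.018 ]
foot [ 0.6298 -0.1195  0.02  ]
lid [0.4834 0.1081 0.02  ]
tape [0.6011 0.1065 0.028 ]
corner [0.6597 0.2407 0.034 ]
corner [ 0.7095 -0.2449  0.034 ]
corner [ 0.4648 -0.2641  0.034 ]
corner [0.4139 0.2047 0.034 ]
```

View pics/crop0.png

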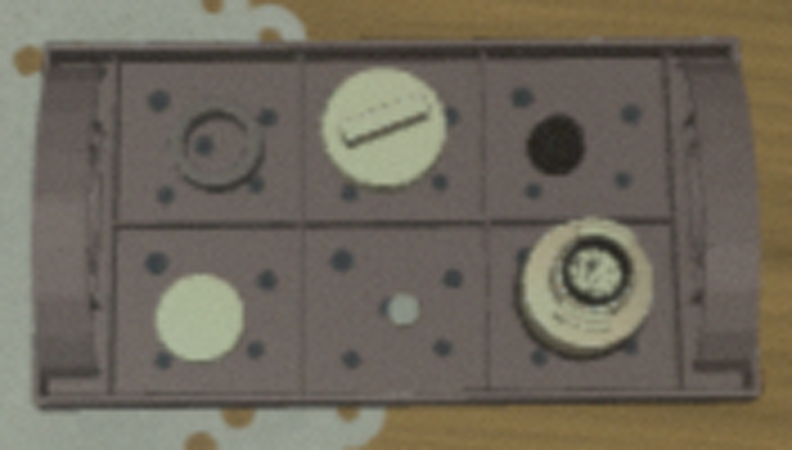

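The crop confirms it: the cap with bar is at (383,127), the plain tablet at (403,309), and the tub with its black seal ring at (597,270). I'll fly over the tablet.

Call:
drive_tool(
  motion=[
    {"x": -0.09, "y": -0.084, "z": 0, "gripper": -0.2},
    {"x": -0.09, "y": -0.084, "z": 0, "gripper": -0.2},
    {"x": -0.09, "y": -0.084, "z": 0, "gripper": -0.2},
    {"x": -0.09, "y": -0.084, "z": 0, "gripper": -0.2},
    {"x": -0.09, "y": -0.084, "z": 0, "gripper": -0.2},
    {"x": -0.09, "y": -0.084, "z": 0, "gripper": -0.2},
    {"x": -0.09, "y": -0.084, "z": 0, "gripper": -0.2},
    {"x": -0.09, "y": -0.084, "z": 0, "gripper": -0.2},
  ],
  newtons=25,
)

```text
validation failed for argument at $.mo...
```

Call:
drive_tool(
  motion=[
    {"x": -0.09, "y": -0.084, "gripper": -0.2},
    {"x": -0.09, "y": -0.084, "gripper": -0.2},
    {"x": -0.09, "y": -0.084, "gripper": -0.2},
    {"x": -0.08, "y": -0.07, "z": 0.05, "gripper": -0.2},
    {"x": -0.03, "y": -0.03, "z": 0.1, "gripper": -0.2},
    {"z": 0.06, "gripper": -0.2},
    {"gripper": -0.2},
  ],
)

```text
validation failed for argument at $.mo...
```

```bash
python3 - <<'E'
from h import *
p,r,s=pose(); print(p,s['joints'],s['finger_gap'],s['t'])
c=cam("wrist"); im=grab_frame("wrist"); cv2.imwrite("pics/w1.png",im)
for n,P in [("tab",(.504,-.028,.018)),("tub",(.52,-.1435,.087)),("cap",(.63,-.003,.028))]: print(n,proj(c,P))
E
```

```text
[0.26377367 0.56631319 0.24478686] [-1.20519133  0.52197117 -0.03628829  1.59991308  0.02120447  1.02110062
 -0.11283524] 0.08576673609758677 0.1
tab [  2.04140626 431.7227891 ]
tub [-88.88688074 509.63176859]
cap [ 52.9684434  479.86436913]
```

View pics/w1.png

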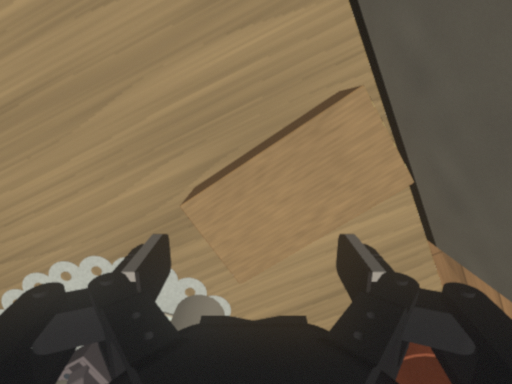

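The moves were refused, so the arm is still at the start; the picture shows only the table, with the fingers at (155,270) and (360,270). I'll try a row with all seven fields.

Call:
drive_tool(
  motion=[
    {"x": -0.09, "y": -0.084, "z": 0, "wx": 0, "wy": 0, "wz": 0, "gripper": -0.2},
    {"x": -0.09, "y": -0.084, "z": 0, "wx": 0, "wy": 0, "wz": 0, "gripper": -0.2},
    {"x": -0.09, "y": -0.084, "z": 0, "wx": 0, "wy": 0, "wz": 0, "gripper": -0.2},
    {"x": -0.09, "y": -0.084, "z": 0, "wx": 0, "wy": 0, "wz": 0, "gripper": -0.2},
    {"x": -0.09, "y": -0.084, "z": 0, "wx": 0, "wy": 0, "wz": 0, "gripper": -0.2},
    {"x": -0.09, "y": -0.084, "z": 0, "wx": 0, "wy": 0, "wz": 0, "gripper": -0.2},
    {"x": -0.09, "y": -0.084, "z": 0, "wx": 0, "wy": 0, "wz": 0, "gripper": -0.2},
    {"x": -0.09, "y": -0.084, "z": 0, "wx": 0, "wy": 0, "wz": 0, "gripper": -0.2},
  ],
  newtons=25,
)

```text
t: 0.95
position: [0.4118, 0.1994, 0.2454]
eef_rot: [0.216, 0.976, 0.0, 0.0]
ft_force: [0.8, 0.4, -0.1]
finger_gap: 0.0509
grip_force: 0.0
```

Call:
drive_tool(
  motion=[
    {"x": -0.09, "y": -0.084, "z": 0, "wx": 0, "wy": 0, "wz": 0, "gripper": -0.2},
    {"x": -0.09, "y": -0.084, "z": 0, "wx": 0, "wy": 0, "wz": 0, "gripper": -0.2},
    {"x": -0.09, "y": -0.084, "z": 0, "wx": 0, "wy": 0, "wz": 0, "gripper": -0.2},
    {"x": -0.08, "y": -0.07, "z": 0.05, "wx": 0, "wy": 0, "wz": 0, "gripper": -0.2},
    {"x": -0.03, "y": -0.03, "z": 0.1, "wx": 0, "wy": 0, "wz": 0, "gripper": -0.2},
    {"x": 0, "y": 0, "z": 0.06, "wx": 0, "wy": 0, "wz": 0, "gripper": -0.2},
    {"x": 0, "y": 0, "z": 0, "wx": 0, "wy": 0, "wz": 0, "gripper": -0.2},
  ],
)

```text
t: 1.65
position: [0.4882, 0.0088, 0.1588]
eef_rot: [0.217, 0.976, -0.001, -0.002]
ft_force: [-1.0, 0.9, 0.8]
finger_gap: 0.0517
grip_force: 0.0
```

```bash
python3 - <<'E'
from h import *
p,r,s=pose(); print(p,s['joints'],s['finger_gap'],s['t'])
c=cam("wrist"); im=grab_frame("wrist"); cv2.imwrite("pics/w2.png",im)
for n,P in [("tab",(.504,-.028,.018)),("tub",(.52,-.1435,.087)),("cap",(.63,-.003,.028))]: print(n,proj(c,P))
E
```

```text
[0.48822247 0.00884838 0.15879372] [-0.25306947  0.43977459  0.146995    2.03668035 -0.09925269  0.67675538
  1.09193437] 0.051657749263674856 1.65
tab [227.10450166 212.06557854]
tub [105.50168779 310.37746615]
cap [298.55009448 305.44588181]
```

View pics/w2.png

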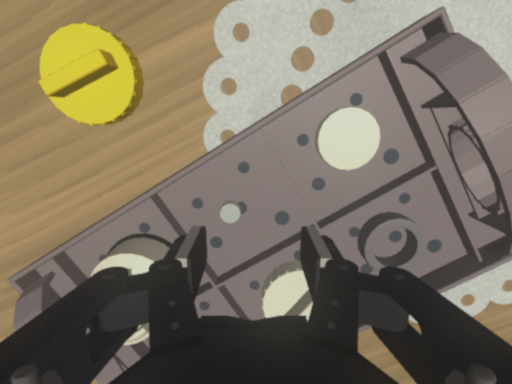

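The wrist view shows the tablet at (230,212), the plain lid at (349,138), the yellow look-alike at (90,75), the cap partly behind the finger near (285,290), and the tub at (130,270).

```bash
python3 - <<'E'
from h import *
c=cam("wrist"); im=cv2.imread("pics/w2.png")
roi=im[195:230,215:238].astype(int); g=roi.min(2); m=g>140
ys,xs=np.nonzero(m); print(len(xs),xs.mean()+215,ys.mean()+195,xs.min()+215,xs.max()+215,ys.min()+195,ys.max()+195,np.median(g))
T=back(c,(230.3,212),.018); print(T,back(c,(220,212),.018)-back(c,(240.5,212),.018))
delta([T[0],T[1],.06]); delta([T[0],T[1],.024])
E
```

```text
283 229.1166077738516 213.08480565371025 220 237 204 222 117.0
[ 0.50707359 -0.02481314  0.018     ] [-0.00888729 -0.01913657  0.        ]
tool shift units [-0.0774 -0.0582  0.2515] dist 0.1078
tool y az 1.1346553645345372 j7 1.0914000030459592
tool shift units [-0.0776 -0.058   0.3415] dist 0.142
tool y az 1.1346553645345372 j7 1.0914000030459592
```

Call:
drive_tool(
  motion=[
    {"x": -0.04, "y": -0.03, "z": 0.1, "wx": 0, "wy": 0, "wz": 0, "gripper": -0.2},
    {"x": -0.038, "y": -0.028, "z": 0.1, "wx": 0, "wy": 0, "wz": 0, "gripper": -0.2},
    {"x": 0, "y": 0, "z": 0.09, "wx": 0, "wy": 0, "wz": 0, "gripper": -0.2},
    {"x": 0, "y": 0, "z": 0.05, "wx": 0, "wy": 0, "wz": 0, "gripper": -0.2},
    {"x": 0, "y": 0, "z": 0, "wx": 0, "wy": 0, "wz": 0, "gripper": -0.2},
  ],
)

```text
t: 2.2
position: [0.5079, -0.0241, 0.0246]
eef_rot: [0.216, 0.976, -0.0, -0.001]
ft_force: [0.0, -0.7, 1.4]
finger_gap: 0.0514
grip_force: 0.0
```

```bash
python3 - <<'E'
from h import *
delta([.5071,-.0248,.022])
E
```

```text
tool shift units [ 0.0012 -0.0024  0.0064] dist 0.0028
tool y az 1.1358406911698862 j7 1.2029964877033594
```

Call:
drive_tool(
  motion=[
    {"x": 0, "y": 0, "z": 0.006, "wx": 0, "wy": 0, "wz": 0, "gripper": 0.5},
    {"x": 0, "y": 0, "z": 0, "wx": 0, "wy": 0, "wz": 0, "gripper": 1},
    {"x": 0, "y": 0, "z": 0, "wx": 0, "wy": 0, "wz": 0, "gripper": 1},
    {"x": 0, "y": 0, "z": 0, "wx": 0, "wy": 0, "wz": 0, "gripper": 1},
  ],
)

```text
t: 2.6
position: [0.5093, -0.0243, 0.0246]
eef_rot: [0.216, 0.976, 0.0, 0.001]
ft_force: [-0.6, 0.4, 8.4]
finger_gap: 0.0201
grip_force: 24.2
```

Call:
drive_tool(
  motion=[
    {"x": 0, "y": 0, "z": -0.09, "wx": 0, "wy": 0, "wz": 0, "gripper": 1},
    {"x": 0, "y": 0, "z": -0.12, "wx": 0, "wy": 0, "wz": 0, "gripper": 1},
    {"x": 0, "y": 0, "z": -0.12, "wx": 0, "wy": 0, "wz": 0, "gripper": 1},
    {"x": -0.06, "y": -0.05, "z": -0.09, "wx": 0, "wy": 0, "wz": 0, "gripper": 1},
    {"x": -0.09, "y": -0.08, "z": -0.02, "wx": 0, "wy": 0, "wz": 0, "gripper": 1},
    {"x": -0.09, "y": -0.08, "z": 0, "wx": 0, "wy": 0, "wz": 0, "gripper": 1},
    {"x": -0.06, "y": -0.05, "z": 0, "wx": 0, "wy": 0, "wz": 0, "gripper": 1},
    {"x": 0, "y": 0, "z": 0, "wx": 0, "wy": 0, "wz": 0, "gripper": 1},
  ],
)

```text
t: 3.4
position: [0.5738, -0.1741, 0.2003]
eef_rot: [0.218, 0.976, -0.001, 0.001]
ft_force: [-0.4, -0.0, -0.4]
finger_gap: 0.0202
grip_force: 24.7
```

```bash
python3 - <<'E'
from h import *
p,r,s=pose(); print(p,s['eef_rot'],s['joints'],s['finger_gap'],s['t'])
c=cam("wrist"); im=grab_frame("wrist"); cv2.imwrite("pics/w3.png",im)
u,v=proj(c,(.52,-.1435,.08)).astype(int); print(u,v)
x0=max(0,u-85);y0=max(0,v-80);print(x0,y0)
cv2.imwrite("pics/w3c.png",cv2.resize(im[y0:y0+190,x0:x0+220],None,fx=3,fy=3,interpolation=cv2.INTER_CUBIC))
np.savez("w3.npz",K=c[0],R=c[1],t=c[2])
E
```

```text
[ 0.57383868 -0.17410355  0.20028588] [ 2.18446008e-01  9.75847841e-01 -8.31565110e-04  1.28120390e-03] [ 0.06871094  0.53765017  0.1817081   1.72411504 -0.11744821  0.88790554
  1.4296679 ] 0.020213343231447446 3.4
258 119
173 39
```

View pics/w3c.png

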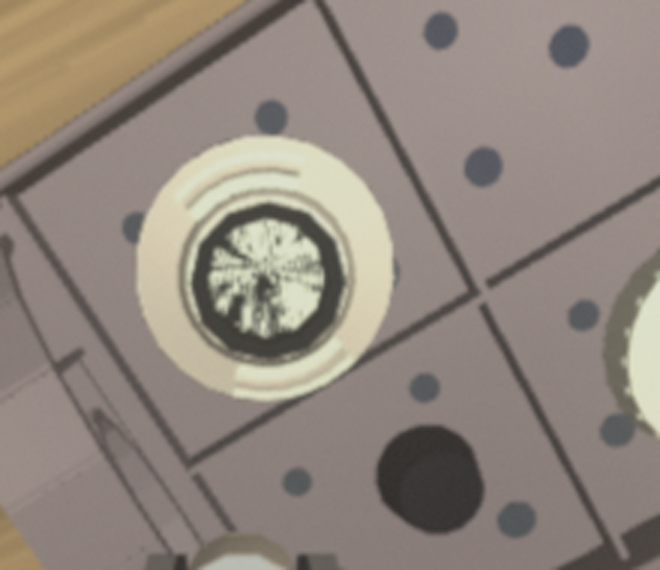

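The crop shows the tub's seal ring at (268,280). The upper lug runs from (182,200) to (300,170) and the lower one from (236,380) to (347,350). The tablet is held at the bottom edge.

```bash
python3 - <<'E'
from h import *
d=np.load("w3.npz"); c=(d['K'],d['R'],d['t'])
f=lambda u,v,z: back(c,(173+u/3,39+v/3),z)
im=cv2.imread("pics/w3c.png"); g=im.max(2).astype(np.uint8)
m=np.zeros_like(g); m[190:370,180:360]=(g[190:370,180:360]<110)
cs,_=cv2.findContours(m,0,2); k=max(cs,key=cv2.contourArea); e=cv2.fitEllipse(k); print(e)
C=f(*e[0],.087); print("seal centre",C, "r",np.linalg.norm(f(e[0][0]+e[1][0]/2,e[0][1],.087)-C))
mb=cv2.inRange(im,(150,190,200),(255,255,255))
U=[f(182,200,.076),f(300,170,.076)];L=[f(236,380,.076),f(347,350,.076)]
for P in U+L: print(P, np.linalg.norm(P[:2]-C[:2]), np.degrees(np.arctan2(*(P-C)[[1,0]])))
a=sum(L)/2-sum(U)/2; print("lug axis deg",np.degrees(np.arctan2(a[1],a[0])))
# stool ribs: pts on crop
for a,b in [((190,463),(475,293)),((485,305),(625,560)),((320,5),(475,293))]:
    q=f(*b,.03)-f(*a,.03); print("rib",np.degrees(np.arctan2(q[1],q[0])))
p,r,s=pose(); delta([C[0],C[1],.2])
q=f(240,590,p[2]-.005)-0; print("tablet at",q,p)
E
```

```text
((267.72698974609375, 281.6468811035156), (148.6123504638672, 153.1911163330078), 3.0689823627471924)
seal centre [ 0.53137721 -0.14535251  0.087     ] r 0.021014419049607807
[ 0.50070979 -0.1580964   0.076     ] 0.033209898704705414 -157.43460086495327
[ 0.50771093 -0.12396587  0.076     ] 0.031897984310151756 137.8966621321487
[ 0.55492266 -0.16649203  0.076     ] 0.03164281255911643 -41.91806947680684
[ 0.56088775 -0.13220132  0.076     ] 0.03230828687238783 24.019838135380308
lug axis deg -8.80327605494939
rib 96.42677641538127
rib 7.145436063627086
rib 6.649095738000138
tool shift units [ 0.1227  0.0147 -0.0003] dist 0.0494
tool y az 1.132194315336962 j7 1.4280658255254208
tablet at [ 0.56852944 -0.17121233  0.19496465] [ 0.5733011  -0.17152591  0.19996465]
```

```bash
cat >> h.py <<'E'
def seal():
    c=cam("wrist"); im=grab_frame("wrist"); u,v=proj(c,(.5314,-.1454,.087)).astype(int)
    g=im.max(2); m=np.zeros_like(g); s=np.s_[max(0,v-32):v+33,max(0,u-32):u+33]; m[s]=g[s]<110
    k=max(cv2.findContours(m,0,2)[0],key=cv2.contourArea); e=cv2.fitEllipse(k); print(e)
    return back(c,e[0],.087)
E
python3 - <<'E'
from h import *
print(pose()[0]); C=seal(); print(C); print(pose()[0]); delta([.531,-.145,.109])
E
```

```text
[ 0.5733011  -0.17152591  0.19996465]
((259.3722229003906, 134.92010498046875), (48.84065628051758, 50.87397766113281), 6.145092964172363)
[ 0.5311857  -0.14560982  0.087     ]
[ 0.57306339 -0.16981923  0.19974626]
tool shift units [0.1217 0.0117 0.2268] dist 0.1031
tool y az 1.134060972831475 j7 1.4275526503389007
```

Call:
drive_tool(
  motion=[
    {"x": 0.06, "y": 0.006, "z": 0, "wx": 0, "wy": 0, "wz": 0, "gripper": 1},
    {"x": 0.06, "y": 0.006, "z": 0.05, "wx": 0, "wy": 0, "wz": 0, "gripper": 1},
    {"x": 0, "y": 0, "z": 0.08, "wx": 0, "wy": 0, "wz": 0, "gripper": 1},
    {"x": 0, "y": 0, "z": 0.06, "wx": 0, "wy": 0, "wz": 0, "gripper": 1},
    {"x": 0, "y": 0, "z": 0, "wx": 0, "wy": 0, "wz": 0, "gripper": 1},
    {"x": 0, "y": 0, "z": 0, "wx": 0, "wy": 0, "wz": 0, "gripper": 1},
  ],
)

```text
t: 4.1
position: [0.5318, -0.1443, 0.1239]
eef_rot: [0.216, 0.976, 0.0, 0.0]
ft_force: [-0.4, -1.1, -0.1]
finger_gap: 0.02
grip_force: 24.7
```

```bash
python3 - <<'E'
from h import *
delta([.5311,-.1455,.109])
p,r,s=pose();c=cam("wrist"); im=grab_frame("wrist")
u,v=proj(c,(.5311,-.1455,.09)).astype(int); print(u,v,p)
x0,y0=u-80,v-110; y1=min(384,y0+190)
cv2.imwrite("pics/w4c.png",cv2.resize(im[y0:y1,x0:x0+170],None,fx=3.4,fy=3.4,interpolation=cv2.INTER_CUBIC)); print(x0,y0)
E
```

```text
tool shift units [ 0.0004 -0.0035  0.0373] dist 0.015
tool y az 1.1359743834963885 j7 1.41656529512822
250 224 [ 0.53182178 -0.14429763  0.12390312]
170 114
```

View pics/w4c.png

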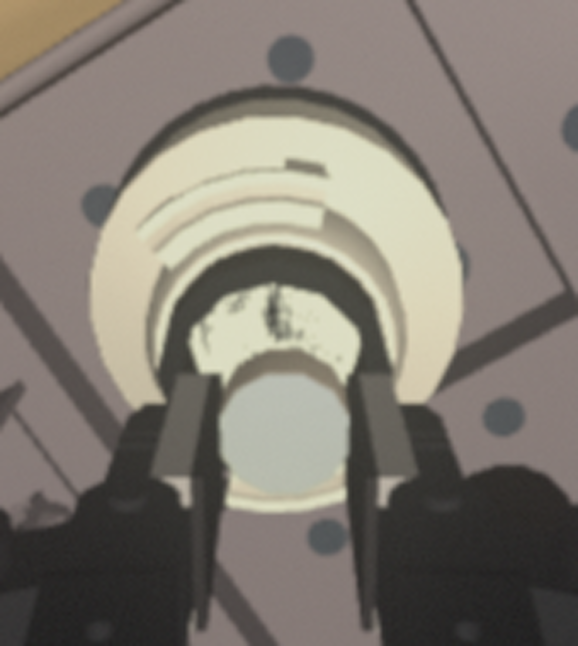

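The crop shows the tablet held centred between the pads at (284,433), above the seal ring at about (275,370).

```bash
python3 - <<'E'
from h import *
c=cam("wrist"); T=back(c,(170+284/3.4,114+433/3.4),.1173); e=back(c,(170+220/3.4,114+433/3.4),.1173);print(T,np.linalg.norm(T-e),pose()[0])
p=pose()[0]; delta([p[0]+.5311-T[0],p[1]-.1455-T[1],.109])
E
```

```text
[ 0.53071835 -0.14313966  0.1173    ] 0.00997816862378841 [ 0.5322313  -0.14454808  0.12432439]
tool shift units [-0.0033 -0.005   0.0383] dist 0.0155
tool y az 1.1356777872420138 j7 1.416611251404763
```

Call:
drive_tool(
  motion=[
    {"x": -0.003, "y": -0.005, "z": 0.036, "wx": 0, "wy": 0, "wz": 0, "gripper": 1},
    {"x": 0, "y": 0, "z": 0, "wx": 0, "wy": 0, "wz": 0, "gripper": 1},
    {"x": 0, "y": 0, "z": 0, "wx": 0, "wy": 0, "wz": 0, "gripper": 1},
    {"x": 0, "y": 0, "z": 0, "wx": 0, "wy": 0, "wz": 0, "gripper": -0.2},
    {"x": 0, "y": 0, "z": 0, "wx": 0, "wy": 0, "wz": 0, "gripper": -0.2},
    {"x": 0, "y": 0, "z": 0, "wx": 0, "wy": 0, "wz": 0, "gripper": -0.2},
  ],
)

```text
t: 4.75
position: [0.532, -0.1473, 0.1087]
eef_rot: [0.216, 0.976, 0.0, 0.0]
ft_force: [-0.5, 1.0, -0.4]
finger_gap: 0.0508
grip_force: 0.0
```

Call:
drive_tool(
  motion=[
    {"x": 0, "y": 0, "z": -0.1, "wx": 0, "wy": 0, "wz": 0, "gripper": -0.2},
    {"x": 0, "y": 0.02, "z": -0.1, "wx": 0, "wy": 0, "wz": 0, "gripper": -0.2},
    {"x": -0.05, "y": 0.1, "z": -0.03, "wx": 0, "wy": 0, "wz": 0, "gripper": -0.3},
    {"x": -0.05, "y": 0.11, "z": 0, "wx": 0, "wy": 0, "wz": 0, "gripper": -0.3},
    {"x": -0.06, "y": 0.1, "z": 0, "wx": 0, "wy": 0, "wz": 0, "gripper": -0.3},
    {"x": -0.06, "y": 0.09, "z": 0, "wx": 0, "wy": 0, "wz": 0, "gripper": -0.3},
    {"x": 0, "y": 0, "z": 0, "wx": 0, "wy": 0, "wz": 0, "gripper": -0.3},
    {"x": 0, "y": 0, "z": 0, "wx": 0, "wy": 0, "wz": 0, "gripper": -0.3},
  ],
)

```text
t: 5.55
position: [0.6826, -0.0317, 0.1998]
eef_rot: [0.216, 0.976, -0.0, -0.0]
ft_force: [-0.4, -0.7, 0.2]
finger_gap: 0.0556
grip_force: 0.0
```

```bash
python3 - <<'E'
from h import *
c=cam("wrist"); np.savez("w5.npz",K=c[0],R=c[1],t=c[2]); print(pose()[0])
im=grab_frame("wrist"); p,r,s=pose(); print(p,s['joints'][6],s['t'])
cv2.imwrite("pics/w5.png",im)
a,b=[proj(c,P) for P in((.531,-.1455,.087),(.63,-.003,.028))]; print(a,b)
cv2.imwrite("pics/w5c.png",cv2.resize(im[20:270,0:370],None,fx=2.1,fy=2.1,interpolation=cv2.INTER_CUBIC))
E
```

```text
[ 0.68264008 -0.03170155  0.19982633]
[ 0.68212218 -0.03268946  0.20017271] 1.1940246242296233 5.6
[47.03905949 84.46340222] [256.72064757 120.33223376]
```

View pics/w5c.png

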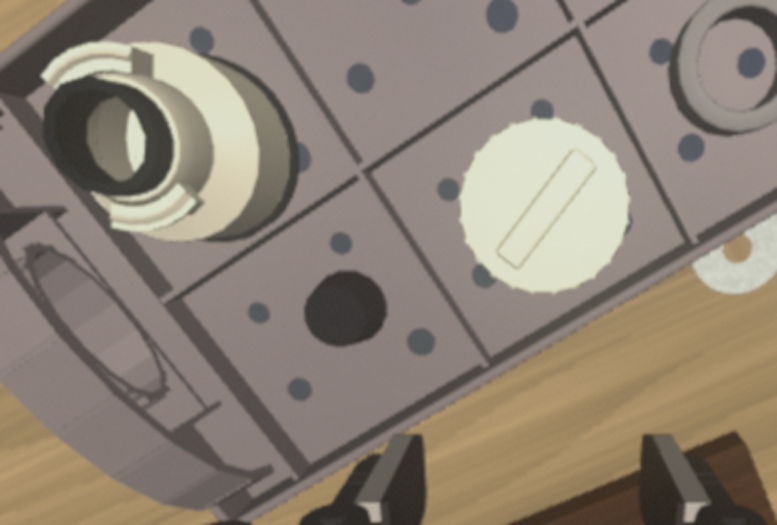

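The crop shows the tub's neck and seal at (110,135) with no tablet outside it. The cap's disc is at (545,205), with its bar from (508,259) to (585,158). There is nothing else near the cap.

```bash
python3 - <<'E'
from h import *
d=np.load("w5.npz"); c=(d['K'],d['R'],d['t'])
f=lambda u,v,z: back(c,(u/2.1,20+v/2.1),z)
a,b=f(508,259,.05),f(585,158,.05); print("bar mid",(a+b)/2,"len",np.linalg.norm(a-b),"az",np.degrees(np.arctan2(*(b-a)[[1,0]])))
im=cv2.imread("pics/w5c.png"); m=cv2.inRange(im,(160,190,190),(255,255,255)); m[:,:450]=0;m[:100]=0;m[310:]=0;m[:,640:]=0
k=max(cv2.findContours(m,0,2)[0],key=cv2.contourArea);e=cv2.fitEllipse(k); D=f(*e[0],.027);print("disc",e,D)
M=((a+b)/2); M[:2]=(M[:2]+D[:2])/2
delta([M[0],M[1],.12],np.arctan2(*(b-a)[[1,0]])+np.pi/2)
E
```

```text
bar mid [ 6.30196362e-01 -4.67833138e-05  5.00000000e-02] len 0.05710937691586714 az 117.1809858767118
disc ((544.05517578125, 205.15489196777344), (167.65194702148438, 172.29261779785156), 5.955316066741943) [6.28633071e-01 3.43066307e-04 2.70000000e-02]
tool shift units [0.154  0.0189 0.2005] dist 0.1014
tool y az 1.134716435491657 j7 1.1940246242296233
turn about world z -0.6603187380049587 -> wz units 0.8407439293575307
```

Call:
drive_tool(
  motion=[
    {"x": 0.07, "y": 0.009, "z": 0.05, "wx": 0, "wy": 0, "wz": 0, "gripper": -0.3},
    {"x": 0.084, "y": 0.01, "z": 0.05, "wx": 0, "wy": 0, "wz": 0, "gripper": -0.3},
    {"x": 0, "y": 0, "z": 0.05, "wx": 0, "wy": 0, "wz": 0.168, "gripper": -0.3},
    {"x": 0, "y": 0, "z": 0.05, "wx": 0, "wy": 0, "wz": 0.168, "gripper": -0.3},
    {"x": 0, "y": 0, "z": 0.03, "wx": 0, "wy": 0, "wz": 0.168, "gripper": -0.3},
    {"x": 0, "y": 0, "z": 0.02, "wx": 0, "wy": 0, "wz": 0.168, "gripper": -0.3},
    {"x": 0, "y": 0, "z": 0, "wx": 0, "wy": 0, "wz": 0.168, "gripper": -0.3},
    {"x": 0, "y": 0, "z": 0, "wx": 0, "wy": 0, "wz": 0, "gripper": -0.3},
  ],
)

```text
t: 6.4
position: [0.6293, -0.0002, 0.1007]
eef_rot: [0.522, 0.853, -0.0, 0.0]
ft_force: [0.2, 0.8, 0.9]
finger_gap: 0.0553
grip_force: 0.0
```

```bash
python3 - <<'E'
from h import *
delta([.6297,.0001,.05],np.radians(27.2)); print(pose()[0])
E
```

```text
tool shift units [0.0003 0.0012 0.1268] dist 0.0507
tool y az 0.47160836176727994 j7 0.6374494548538234
turn about world z 0.0031211947751776936 -> wz units -0.003974028614577015
[ 6.29347484e-01 -1.93116444e-04  1.00704786e-01]
```

Call:
drive_tool(
  motion=[
    {"x": 0, "y": 0, "z": 0.07, "wx": 0, "wy": 0, "wz": 0, "gripper": -0.3},
    {"x": 0, "y": 0, "z": 0.054, "wx": 0, "wy": 0, "wz": 0, "gripper": -0.3},
    {"x": 0, "y": 0, "z": 0, "wx": 0, "wy": 0, "wz": 0, "gripper": -0.3},
    {"x": 0, "y": 0, "z": 0, "wx": 0, "wy": 0, "wz": 0, "gripper": 1},
    {"x": 0, "y": 0, "z": 0, "wx": 0, "wy": 0, "wz": 0, "gripper": 1},
    {"x": 0, "y": 0, "z": 0, "wx": 0, "wy": 0, "wz": 0, "gripper": 1},
    {"x": 0, "y": 0, "z": 0, "wx": 0, "wy": 0, "wz": 0, "gripper": 1},
    {"x": 0, "y": 0, "z": 0, "wx": 0, "wy": 0, "wz": 0, "gripper": 1},
  ],
  newtons=70,
)

```text
t: 7.2
position: [0.6306, 0.0006, 0.0524]
eef_rot: [0.521, 0.854, 0.001, 0.001]
ft_force: [-2.8, 0.5, 11.4]
finger_gap: 0.0121
grip_force: 69.1
```

```bash
python3 - <<'E'
from h import *
delta([.6297,.0001,.051],np.radians(27.2)); print(pose())
E
```

```text
tool shift units [-0.0001 -0.0025  0.0036] dist 0.0017
tool y az 0.4756384642419991 j7 0.6588781762743603
turn about world z -0.0009089076995414391 -> wz units 0.0011572572255704261
(array([6.30576364e-01, 5.75719409e-04, 5.24280131e-02]), Rotation.from_matrix(array([[-4.57905192e-01,  8.88999454e-01,  1.67497569e-03],
                            [ 8.89000819e-01,  4.57905573e-01,  1.71208990e-04],
                            [-6.14776003e-04,  1.56745224e-03, -9.99998583e-01]])), {'t': 7.2, 'joints': array([-0.28051615,  0.80027264,  0.28340594,  1.72125342, -0.33097675,
        0.66561341,  0.65887818]), 'qd': array([-0.00030383,  0.00192806,  0.00124112, -0.00034379, -0.00150762,
        0.00131505, -0.00164948]), 'joint_torque': array([-1.97758796e-01, -9.68139696e+01,  1.11683759e+01, -2.45856160e+01,
       -1.85607313e-01, -9.35891178e-01, -1.47362030e-02]), 'position': array([6.30576364e-01, 5.75719409e-04, 5.24280131e-02]), 'eef_rot': array([5.20621700e-01, 8.53787056e-01, 5.09102715e-04, 6.70469197e-04]), 'ft_force': array([-2.75730574,  0.46059584, 11.42046627]), 'ft_torque': array([-0.12286106,  0.62787051, -0.00620555]), 'grip_force': 69.07408833503723, 'finger_gap': 0.012076112699209477})
```

Call:
drive_tool(
  motion=[
    {"x": 0, "y": 0, "z": -0.05, "wx": 0, "wy": 0, "wz": 0, "gripper": 1},
    {"x": 0, "y": 0, "z": -0.1, "wx": 0, "wy": 0, "wz": 0, "gripper": 1},
    {"x": 0, "y": 0, "z": -0.11, "wx": 0, "wy": 0, "wz": 0, "gripper": 1},
    {"x": 0, "y": 0, "z": -0.11, "wx": 0, "wy": 0, "wz": 0, "gripper": 1},
    {"x": -0.05, "y": -0.09, "z": 0, "wx": 0, "wy": 0, "wz": 0, "gripper": 1},
    {"x": -0.055, "y": -0.1, "z": 0, "wx": 0, "wy": 0, "wz": 0, "gripper": 1},
    {"x": -0.055, "y": -0.1, "z": 0, "wx": 0, "wy": 0, "wz": 0, "gripper": 1},
    {"x": -0.05, "y": -0.09, "z": 0, "wx": 0, "wy": 0, "wz": 0, "gripper": 1},
  ],
)

```text
t: 8.0
position: [0.5319, -0.1452, 0.1998]
eef_rot: [0.521, 0.854, 0.0, 0.001]
ft_force: [0.7, -1.0, -0.2]
finger_gap: 0.0117
grip_force: 68.7
```

Call:
drive_tool(
  motion=[
    {"x": 0, "y": 0, "z": 0, "wx": 0, "wy": 0, "wz": 0.17, "gripper": 1},
    {"x": 0, "y": 0, "z": 0, "wx": 0, "wy": 0, "wz": 0.17, "gripper": 1},
    {"x": 0, "y": 0, "z": 0, "wx": 0, "wy": 0, "wz": 0.17, "gripper": 1},
    {"x": 0, "y": 0, "z": 0, "wx": 0, "wy": 0, "wz": 0.17, "gripper": 1},
    {"x": 0, "y": 0, "z": 0, "wx": 0, "wy": 0, "wz": 0.17, "gripper": 1},
    {"x": 0, "y": 0, "z": 0, "wx": 0, "wy": 0, "wz": 0.17, "gripper": 1},
    {"x": 0, "y": 0, "z": 0, "wx": 0, "wy": 0, "wz": 0.17, "gripper": 1},
    {"x": 0, "y": 0, "z": 0, "wx": 0, "wy": 0, "wz": 0.16, "gripper": 1},
  ],
)

```text
t: 8.8
position: [0.5334, -0.1435, 0.1996]
eef_rot: [0.882, 0.471, 0.001, 0.0]
ft_force: [-0.1, 0.2, 0.3]
finger_gap: 0.012
grip_force: 68.7
```

```bash
python3 - <<'E'
from h import *
delta([.5311,-.1455,.145],np.radians(-33.8)); p,r,s=pose(); print(p,s['eef_rot'],s['finger_gap'],s['ft_force'])
c=cam("wrist");im=grab_frame("wrist"); np.savez("w6.npz",K=c[0],R=c[1],t=c[2])
cv2.imwrite("pics/w6.png",im[100:384]); delta([.5311,-.1455,.145])
E
```

```text
tool shift units [-0.0075 -0.002   0.1366] dist 0.0547
tool y az -0.589923368783132 j7 -0.015254670928393764
turn about world z 2.0816090486874828e-06 -> wz units -2.650386957467446e-06
[ 0.53336468 -0.14346888  0.19963064] [8.82127156e-01 4.71011023e-01 5.32280748e-04 1.18056147e-04] 0.012018409065186692 [-0.07962795  0.21851521  0.32682929]
tool shift units [-0.0078 -0.0018  0.1362] dist 0.0546
tool y az -0.5976521556960208 j7 -0.021677116894371903
```

View pics/w6.png

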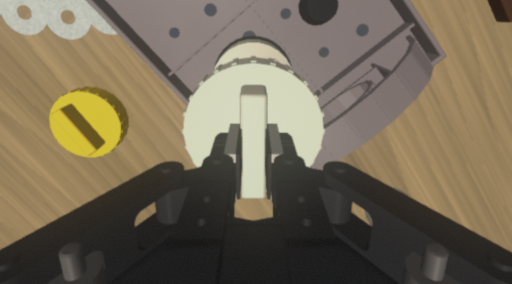

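The picture shows the cap level in the grip, with its bar from (254,88) to (252,197) (full-image rows +100) and the tub below it.

```bash
python3 - <<'E'
from h import *
d=np.load("w6.npz"); c=(d['K'],d['R'],d['t']); z=.1996-.0024
a,b=back(c,(254,188),z),back(c,(252,297),z); print((a+b)/2,np.linalg.norm(a-b),np.degrees(np.arctan2(*(b-a)[[1,0]])))
p,r,s=pose(); print(r.inv().apply((a+b)/2-np.array([.53336,-.14347,.1996]))); delta([.5311,-.1455,.123])
E
```

```text
[ 0.53454072 -0.1415769   0.1972    ] 0.06149864240901025 -124.74169406348297
[ 2.22754005e-03 -9.03503117e-05  2.40162729e-03]
tool shift units [-0.0078 -0.0018  0.1912] dist 0.0766
tool y az -0.5976521556960208 j7 -0.021677116894371903
```

Call:
drive_tool(
  motion=[
    {"x": -0.009, "y": -0.002, "z": 0.06, "wx": 0, "wy": 0, "wz": 0, "gripper": 1},
    {"x": 0, "y": 0, "z": 0.06, "wx": 0, "wy": 0, "wz": 0, "gripper": 1},
    {"x": 0, "y": 0, "z": 0.04, "wx": 0, "wy": 0, "wz": 0, "gripper": 1},
    {"x": 0, "y": 0, "z": 0.02, "wx": 0, "wy": 0, "wz": 0, "gripper": 1},
    {"x": 0, "y": 0, "z": 0, "wx": 0, "wy": 0, "wz": 0, "gripper": 1},
    {"x": 0, "y": 0, "z": 0, "wx": 0, "wy": 0, "wz": 0, "gripper": 1},
  ],
)

```text
t: 9.45
position: [0.5309, -0.1463, 0.1277]
eef_rot: [0.881, 0.473, 0.0, 0.0]
ft_force: [-0.7, 0.4, 0.1]
finger_gap: 0.0118
grip_force: 68.7
```

```bash
python3 - <<'E'
from h import *
delta([.531,-.1457,.1154]); p,r,s=pose(); print(p,s['eef_rot'],s['ft_force'])
E
```

```text
tool shift units [ 0.0013 -0.0007  0.0308] dist 0.0123
tool y az -0.5842993257306767 j7 0.06444623978802701
[ 0.53094329 -0.1463003   0.12771657] [8.80799243e-01 4.73489685e-01 3.79873170e-04 2.58372112e-04] [-0.71073865  0.36479303  0.0621753 ]
```

Down to touch, slowly.

Call:
drive_tool(
  motion=[
    {"x": 0.001, "y": 0, "z": 0.015, "wx": 0, "wy": 0, "wz": 0, "gripper": 1},
    {"x": 0, "y": 0, "z": 0.01, "wx": 0, "wy": 0, "wz": 0, "gripper": 1},
    {"x": 0, "y": 0, "z": 0.01, "wx": 0, "wy": 0, "wz": 0, "gripper": 1},
    {"x": 0, "y": 0, "z": 0, "wx": 0, "wy": 0, "wz": 0, "gripper": 1},
    {"x": 0, "y": 0, "z": 0, "wx": 0, "wy": 0, "wz": 0, "gripper": 1},
  ],
)

```text
t: 9.95
position: [0.531, -0.1457, 0.1131]
eef_rot: [0.881, 0.473, 0.0, -0.0]
ft_force: [-0.2, 2.4, 5.8]
finger_gap: 0.0121
grip_force: 69.5
```

Call:
drive_tool(
  motion=[
    {"x": 0, "y": 0, "z": 0.006, "wx": 0, "wy": 0, "wz": 0, "gripper": 1},
    {"x": 0, "y": 0, "z": 0.006, "wx": 0, "wy": 0, "wz": 0, "gripper": 1},
    {"x": 0, "y": 0, "z": 0.005, "wx": 0, "wy": 0, "wz": 0, "gripper": 1},
    {"x": 0, "y": 0, "z": 0, "wx": 0, "wy": 0, "wz": 0, "gripper": 1},
    {"x": 0, "y": 0, "z": 0, "wx": 0, "wy": 0, "wz": 0, "gripper": 1},
  ],
)

```text
t: 10.45
position: [0.5311, -0.1457, 0.1065]
eef_rot: [0.881, 0.473, 0.0, -0.0]
ft_force: [-1.7, 1.6, 9.4]
finger_gap: 0.0118
grip_force: 69.9
```

Call:
drive_tool(
  motion=[
    {"x": 0, "y": 0, "z": 0, "wx": 0, "wy": 0, "wz": 0.12, "gripper": 1},
    {"x": 0, "y": 0, "z": 0, "wx": 0, "wy": 0, "wz": 0.12, "gripper": 1},
    {"x": 0, "y": 0, "z": 0, "wx": 0, "wy": 0, "wz": 0.12, "gripper": 1},
    {"x": 0, "y": 0, "z": 0, "wx": 0, "wy": 0, "wz": 0.12, "gripper": 1},
    {"x": 0, "y": 0, "z": 0, "wx": 0, "wy": 0, "wz": 0.12, "gripper": 1},
    {"x": 0, "y": 0, "z": 0, "wx": 0, "wy": 0, "wz": 0.12, "gripper": 1},
    {"x": 0, "y": 0, "z": 0, "wx": 0, "wy": 0, "wz": 0, "gripper": 1},
  ],
)

```text
t: 11.15
position: [0.5313, -0.146, 0.1065]
eef_rot: [0.978, 0.207, 0.0, 0.0]
ft_force: [0.0, -0.0, 8.5]
finger_gap: 0.012
grip_force: 69.9
```

```bash
python3 - <<'E'
from h import *
delta([.531,-.1457,.1065],np.radians(-98.9)); p,r,s=pose(); print(p,s['eef_rot'],s['ft_force'],s['ft_torque'])
E
```

```text
tool shift units [-0.0004 -0.001  -0.    ] dist 0.0004
tool y az -1.1541180046745572 j7 -0.34912042818071565
turn about world z -0.5720126255478348 -> wz units 0.7283090949352904
[ 0.53129531 -0.1460175   0.10649723] [9.78375596e-01 2.06835362e-01 3.72560407e-04 4.33260757e-04] [ 5.95776552e-03 -1.22447105e-02  8.48956838e+00] [ 0.02601024 -0.08880944 -0.11485747]
```

Turning freely. Next, the rest of the twist.

Call:
drive_tool(
  motion=[
    {"x": 0, "y": 0, "z": 0, "wx": 0, "wy": 0, "wz": 0.12, "gripper": 1},
    {"x": 0, "y": 0, "z": 0, "wx": 0, "wy": 0, "wz": 0.12, "gripper": 1},
    {"x": 0, "y": 0, "z": 0, "wx": 0, "wy": 0, "wz": 0.12, "gripper": 1},
    {"x": 0, "y": 0, "z": 0, "wx": 0, "wy": 0, "wz": 0.12, "gripper": 1},
    {"x": 0, "y": 0, "z": 0, "wx": 0, "wy": 0, "wz": 0.12, "gripper": 1},
    {"x": 0, "y": 0, "z": 0, "wx": 0, "wy": 0, "wz": 0.08, "gripper": 1},
    {"x": 0, "y": 0, "z": 0, "wx": 0, "wy": 0, "wz": 0, "gripper": 1},
  ],
)

```text
t: 11.85
position: [0.5313, -0.146, 0.1065]
eef_rot: [0.998, -0.058, 0.0, 0.0]
ft_force: [0.1, 0.2, 9.3]
finger_gap: 0.0118
grip_force: 69.9
```

```bash
python3 - <<'E'
from h import *
delta([.531,-.1457,.1065],np.radians(-98.9)); p,r,s=pose(); print(p,s['eef_rot'],s['ft_force'],s['ft_torque'])
E
```

```text
tool shift units [-0.0008 -0.0008 -0.    ] dist 0.0004
tool y az -1.6870202641764076 j7 -0.7649665689582869
turn about world z -0.03911036604598439 -> wz units 0.049796864658814735
[ 0.53126788 -0.14604357  0.1064885 ] [ 9.98311830e-01 -5.80791202e-02  4.48628876e-04  3.22346268e-04] [0.12902774 0.1718841  9.25088356] [-0.00267092 -0.06415672  0.06850563]
```

Call:
drive_tool(
  motion=[
    {"x": 0, "y": 0, "z": 0, "wx": 0, "wy": 0, "wz": 0.05, "gripper": 1},
    {"x": 0, "y": 0, "z": 0, "wx": 0, "wy": 0, "wz": 0.02, "gripper": 1},
    {"x": 0, "y": 0, "z": 0, "wx": 0, "wy": 0, "wz": 0, "gripper": 1},
  ],
)

```text
t: 12.15
position: [0.5313, -0.146, 0.1066]
eef_rot: [0.996, -0.085, 0.0, 0.0]
ft_force: [0.8, -0.1, 9.5]
finger_gap: 0.0118
grip_force: 69.9
```

```bash
python3 - <<'E'
from h import *
delta([.531,-.1457,.1065],np.radians(-98.9)); p,r,s=pose(); print(p,s['ft_force'],s['ft_torque'])
E
```

```text
tool shift units [-0.0008 -0.0007  0.0001] dist 0.0004
tool y az -1.7400999013974117 j7 -0.8071980756524569
turn about world z 0.01396927117501967 -> wz units -0.017786228471164078
[ 0.53126044 -0.14602945  0.10655942] [ 0.78114854 -0.07473448  9.47983742] [-0.05403205 -0.02946125  0.07342695]
```

Call:
drive_tool(
  motion=[
    {"x": 0, "y": 0, "z": -0.007, "wx": 0, "wy": 0, "wz": 0, "gripper": 1},
    {"x": 0, "y": 0, "z": -0.007, "wx": 0, "wy": 0, "wz": 0, "gripper": 1},
    {"x": 0, "y": 0, "z": -0.006, "wx": 0, "wy": 0, "wz": 0, "gripper": 1},
    {"x": 0, "y": 0, "z": 0, "wx": 0, "wy": 0, "wz": 0, "gripper": 1},
    {"x": 0, "y": 0, "z": 0, "wx": 0, "wy": 0, "wz": 0, "gripper": 1},
  ],
)

```text
t: 12.65
position: [0.5311, -0.1458, 0.1134]
eef_rot: [0.996, -0.084, 0.0, 0.001]
ft_force: [7.8, -5.4, -20.3]
finger_gap: 0.0117
grip_force: 72.6
```

The cap holds against a pull at exactly the locked height. I'll relax, release and back off.

Call:
drive_tool(
  motion=[
    {"x": 0, "y": 0, "z": 0.003, "wx": 0, "wy": 0, "wz": 0, "gripper": 1},
    {"x": 0, "y": 0, "z": 0, "wx": 0, "wy": 0, "wz": 0, "gripper": 1},
    {"x": 0, "y": 0, "z": 0, "wx": 0, "wy": 0, "wz": 0, "gripper": -0.3},
    {"x": 0, "y": 0, "z": 0, "wx": 0, "wy": 0, "wz": 0, "gripper": -0.3},
    {"x": 0, "y": 0, "z": 0, "wx": 0, "wy": 0, "wz": 0, "gripper": -0.3},
    {"x": 0, "y": 0, "z": -0.06, "wx": 0, "wy": 0, "wz": 0, "gripper": -0.3},
    {"x": 0, "y": 0, "z": -0.1, "wx": 0, "wy": 0, "wz": 0, "gripper": -0.3},
    {"x": 0, "y": 0, "z": -0.1, "wx": 0, "wy": 0, "wz": 0, "gripper": -0.3},
  ],
)

```text
t: 13.45
position: [0.5302, -0.1459, 0.218]
eef_rot: [0.996, -0.085, -0.001, 0.0]
ft_force: [0.8, 0.2, 0.5]
finger_gap: 0.0558
grip_force: 0.0
```

Call:
drive_tool(
  motion=[
    {"x": -0.1, "y": 0, "z": 0, "wx": 0, "wy": 0, "wz": 0, "gripper": -0.3},
    {"x": -0.06, "y": 0, "z": 0, "wx": 0, "wy": 0, "wz": 0, "gripper": -0.3},
    {"x": 0, "y": 0, "z": 0, "wx": 0, "wy": 0, "wz": 0, "gripper": -0.3},
    {"x": 0, "y": 0, "z": 0, "wx": 0, "wy": 0, "wz": 0, "gripper": -0.3},
    {"x": 0, "y": 0, "z": 0, "wx": 0, "wy": 0, "wz": 0, "gripper": -0.3},
  ],
)

```text
t: 13.95
position: [0.4684, -0.135, 0.217]
eef_rot: [0.996, -0.084, 0.0, 0.0]
ft_force: [0.5, -0.2, 1.2]
finger_gap: 0.0558
grip_force: 0.0
```

```bash
python3 - <<'E'
from h import *
p,r,s=pose(); print(p,s['joints'],s['t']); c=cam("wrist"); print(proj(c,(.531,-.1455,.111)))
cv2.imwrite("pics/w7.png",grab_frame("wrist")); np.savez("w7.npz",K=c[0],R=c[1],t=c[2])
E
```

```text
[ 0.46841779 -0.13503921  0.21695779] [-0.59306263  0.58211283  1.07960328  2.01722808 -0.64718255  0.93366604
 -0.90866911] 13.95
[253.25501241 118.0698274 ]
```

View pics/w7.png

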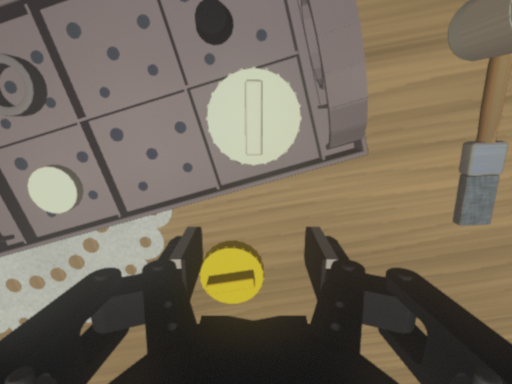

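The cap sits on the tub at (254,117), with its bar vertical in the image and in line with the lugs. No tablet is visible outside the tub, and the other things are undisturbed. Handing in.

```bash
python3 -c "
from workcell import *
print(close_job())"
```

```text
the job is handed in; nothing more can be done
None
```

The tablet was dropped into the tub, and the cap is pressed, twisted and locked: a 20 N pull did not lift it past its locked height. I handed the job in at about 14 s and got no verdict back.

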